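# Seat and clamp the detector housing in its alignment fixture

### The arm

A 7-joint arm with a two-finger parallel gripper is mounted at the origin on the work surface. World frame = base frame: x ahead of the robot, y to its left, z up, the work surface at z = 0. Lengths are in m, angles in degrees, forces in N, time in s.
With the tool pointing down it reaches from about 0.4 to 0.925 m from the base axis. Payload 5.6 kg.
Tool frame: the origin (TCP) lies at the very end of the fingers, on their centre line; the grasp point (between the pads) lies 19 mm behind it (tcp_to_grasp is the z of the grasp point in the tool frame, in m); z points along the fingers, y is the line along which they close (so a half turn about z gives the same grasp; the last joint's range is limited). The gripper opens to 85 mm and grips with 20 to 120 N. Pads are 22 mm wide; open, the fingers measure 114 mm over their backs; the gripper's body (76 mm by 85 mm) begins 54 mm behind the grasp point. The pads swing forward as they close: fully open they stand 13 mm farther back than shut.
Start: joints at [72.938, 26.786, -0.665, 91.828, 0.344, 61.387, -3.226], TCP at [0.164, -0.629, 0.231] pointing down, gripper open.
Joint ranges: [-144.91, 144.91], [-17.63, 115.5], [-89.93, 88.59], [15.96, 139.68], [-74.01, 254.01], [8.47, 105.57], [-167.45, 167.45]. Speed limits (degrees/s): [147.25, 147.25, 180, 180, 180, 180, 180].

### API

Orientations are given as [roll, pitch, yaw] about the fixed x, y, z axes, in that order (R = Rz(yaw) Ry(pitch) Rx(roll)).
In Python, from plant import * gives the robot as it stands.
- The arm moves only by the tool send_rows, never from a script. Its argument "moves" is one flat list of numbers, 5 for each row, row after row: the opening, from 0 (shut) to 1 (fully open), then the shift along the world's x, y, z in mm, then the turn about the world's z in degrees. In form: [gripper, x, y, z, spin, gripper, x, y, z, spin, ...]. A call has 1 to 12 rows; each row is the pose to reach, as a shift and turn from the pose commanded when the call began; what a row does not reach only later rows make up. A row lasts 1/12 s, in which the tool goes at most 41.7 mm and 7.16 degrees, less where a joint would pass 70% of its speed; a pose out of reach is approached as far as the arm can. A call with a gripper value outside its range is refused whole. The fingers move at their own pace and stop on an object; the grip force is fixed at half the most. Time passes only in rows, so rows that repeat a pose let the fingers close. It gives the time, the measured TCP pose, the force, the opening and the grip force at its end, in the units of the state.
- sense(): the state, without advancing time (a new reading comes with each control period).
- grab_frame(name): name is "scene" or "side" or "wrist"; returns the picture (384x512x3 uint8, red, green, blue); there is no depth.
- camera_model(name): a dict with "mtx" (3x3 intrinsics, pixels), "k1" (the pictures are not rectified: a ray, as slopes to the right and down, at radius r is drawn at 1 + k1 r^2 times it, then the intrinsics apply), "R" (3x3) and "t" (3): a world point X has camera coordinates R X + t; the wrist camera has in their place "tool_from_camera" (4x4, takes a point from camera to tool coordinates, whose origin is the TCP and whose axes are the flange's). Camera axes: x right, y down, z forward; pixel columns grow to the right and rows downward; lengths in m; the calibration is good to about 2 mm. A picture is of the moment at which its call begins: read the wrist's pose just before it. camera_model takes no time and is no camera call.
- close_job(): hands the job in; it is judged then, once.
The state is a dict: "time_s": time; "joint_positions": joint angles; "joint_vel": joint speeds; "joint_torque": joint torques, N m; "position": TCP position; "tool_rot": TCP orientation; "ft_force": force on the tool from outside, world axes, zero at the start; "torque": the same for the moment, N m; "gripper_width": opening from 0.0 (shut) to 1.0 (fully open); "grip_force": force on a finger pad.
Only numpy, scipy, OpenCV 4.12 (cv2) and the standard library are available. Lean on these libraries where they do the work, as an engineer would, in place of code of your own. Each camera call takes 0.05 s, during which the arm holds its last target. There are 200 camera calls.

### The job

Slide the detector housing lying on the alignment fixture home against its three locating pins, so that its long side bears on both side pins and its lens end on the end pin, then push the toggle clamp's handle down until it snaps over its centre, lies fully home and the spindle holds the housing there. Push gently, never with more than 20 N on the housing or 30 N on the handle, and leave the screwdriver, the vial and the screw tray where they are.

Things in the scene. Friction and masses are not known exactly. Their poses are not given: they have to be found in the camera images.
- fixture: Alignment fixture, fixed: bare aluminium plate 15 mm thick, with three steel pins, a dark riser block and a toggle clamp. Origin on the bench below the clamp arm's pivot; plate x -100 to 100, y -90 to 160 mm, top at z = 15. The clamp works in the plane x = 0 (within 3 mm), arm towards +y over the housing, handle towards -y. Riser and clamp base: x -26 to 26, y -74 to 18, up to z = 95 mm.
- seat (a point): Point on the plate top where the housing's origin lies when it is home (fixture x 0, y 62, z 15 mm), axes parallel to the fixture's. Two side pins (10 mm thick, 22 mm high) stand at fixture x -34 and +22, y 27 mm; the housing's -y long side then touches both and its +x lens end touches the end pin.
- end_pin (a point): Top centre of the end pin (10 mm thick, 22 mm high), at fixture x 60, y 47, z 37 mm.
- housing: Photometer detector housing, loose on the plate: cream cast box, grey lid, 110 (x) by 60 (y) by 38 mm high, 0.33 to 0.55 kg. Origin: centre of its underside. Lens barrel 26 mm across, 14 mm long on the +x end at y 12, z 18; brass connector 10 mm high on the lid at x -36, y 10. Starts 6-18 mm from the seat in -x, 14-28 mm in +y, turned up to 0.2 rad; slides on the plate at 1 to 3 N.
- handle_grip (a point): Point on the top face of the clamp handle's black sleeve (63 long, 16 mm wide and thick), 25 mm in from its outer end. z points out of that face, -y along the handle outward. Open, the handle stands 55 to 66 degrees steep with this point near fixture y -61, z 177 mm; home, it is level at y -98, z 106. The clamp is set by hand: height differs by 1.5 mm, place by 3 mm between setups.
- arc_centre (a point): Centre of the arc (radius 68 mm, in the plane x = 0, within 5 mm) along which handle_grip travels; fixture y -30, z 119 mm. Push the sleeve's top slowly over towards -y and down. It moves freely (1 to 2 N) until the spindle meets the housing some 30 mm above home, then a hump of 5 to 14 N fades to zero at the centre, 6 mm above home; past it the handle snaps onto its hard stop and stays.
- spindle: The clamp arm's spring-loaded spindle with a rubber tip 20 mm across. Origin at the arm's pivot; the tip's foot is at y 62, z -25 mm of it. Raised, arm and spindle reach z = 160 mm at most above the bench, between fixture y -15 and 80 mm; with the handle home it presses on the middle of the lid with 20 to 45 N. Let go before the centre, the handle springs back up.
- screwdriver: Screwdriver, 170 mm long, 26 mm thick, black handle, lying on the bench beyond the fixture. Origin under its middle.
- vial: Brown glass vial with black cap, 40 mm across, 75 mm high, standing on the bench beyond the fixture. Origin at the centre of its foot.
- screw_tray: Open steel screw tray 90 x 60 x 22 mm on the bench beside the fixture, on the housing's side. Origin at the centre of its underside.
Things that resemble listed ones, but are neither listed nor needed, are in the scene too. There is more than one size of the housing; the one meant has the size given above.

How it is judged (in metres and radians):
On the way, in this order (a step that is already met when the one before it is completed fails the run):
1. the housing lies home against all three pins (y of housing in the frame of fixture below 0.0635 m and x of housing in the frame of fixture above -0.0015 m and z of housing in the frame of fixture below 0.0165 m and angle between the x axis of housing and the x axis of fixture, either way round below 0.03 rad), for 0.2 s.
2. the clamp handle has snapped over and the spindle bears on the housing (z of handle_grip in the frame of fixture below 0.11 m and contact force between spindle and housing above 15 N), for 0.2 s.
At the end, for the whole second after the job is handed in: Housing flat on the plate, within 1.5 mm of home on the side pins and the end pin and square within 0.03 rad; handle let go and still down past its centre (grip point below 110 mm above the bench); spindle pressing on the housing with over 15 N (all of step 1 and all of step 2 and linear speed of housing below 0.01 m/s); the robot touches nothing.
It fails at once if the fingers push the handle harder than 30 N (contact force between the fingers and handle above 30 N).
It fails at once if the robot pushes the housing harder than 20 N (contact force between any of the fingers, the arm and housing above 20 N).
It fails at once if the screwdriver, the vial or the screw tray is moved by more than 15 mm or the vial is tipped (distance of any of screwdriver, vial, screw_tray from where it was at the start of the episode above 0.015 m or angle between vial's own z axis and vertical above 0.3 rad).
It also fails if it takes over 72 s, if anything falls off the work surface, if the arm or the gripper's body presses on something with over 40 N, if the wrist force passes 120 N, or if a joint passes its speed limit or range.

## Working session

There is one attempt and no reset: what is moved stays moved. The work goes in short steps, Python scripts to look and compute and a tool call to move; the robot and the scene stay as the last step left them, time stands still between calls to the robot, and variables do not carry over. Pictures are saved under pics/ and viewed, at most 10 in all, crops included, and the job is handed in when it is done.

Besides the shell and the picture viewer there is one more tool, called as name(argument=value, ...) on one line, values as JSON. send_rows: Moves the arm, as the interface text tells. Its arguments: {"type":"object","properties":{"moves":{"type":"array"}},"required":["moves"]}

```bash
mkdir -p pics; ls; python3 - <<'E'
from plant import *
import cv2
print(sense())
for n in ("scene","side"):
    im=grab_frame(n); cv2.imwrite(f"pics/{n}0.png",cv2.resize(im[:,:,::-1],(800,600),interpolation=cv2.INTER_CUBIC)); cv2.imwrite(f"{n}_raw.png",im[:,:,::-1])
    print(n,camera_model(n))
print(camera_model("wrist"))
E
```

```text
pics
{'time_s': 0.0, 'joint_positions': array([72.94015928, 26.8363057 , -0.66551721, 91.88327732,  0.3414674 ,
       61.38655469, -3.22704234]), 'joint_vel': array([ 0.06930215,  0.01118701, -0.03933774, -0.03678709,  0.04455734,
       -0.02099173,  0.03565397]), 'joint_torque': array([ 4.14222932e-04, -5.32380724e+01,  2.17504939e-02, -2.51301652e+01,
        1.13571776e-02,  7.85567070e-03, -5.04591142e-06]), 'position': array([ 0.16360692, -0.62847284,  0.23031784]), 'tool_rot': array([-1.79895961e+02,  4.89268272e-03,  1.45907243e+01]), 'ft_force': array([-0.17247647,  0.12995956,  0.42415498]), 'torque': array([-0.01695501, -0.02036271,  0.01921772]), 'grip_force': 0.0, 'gripper_width': 0.9967615090453947}
scene {'mtx': array([[481.21101624,   0.        , 255.76665053],
       [  0.        , 481.21101624, 190.24756071],
       [  0.        ,   0.        ,   1.        ]]), 'k1': 0.04900279950245484, 'R': array([[ 4.84451909e-01,  8.74817854e-01,  2.64676447e-04],
       [ 6.95349941e-01, -3.84883513e-01, -6.06921033e-01],
       [-5.30843486e-01,  2.94208096e-01, -7.94762096e-
[... 310 characters left out ...]
      [-0.2487215 ,  0.51117318, -0.82270262],
       [ 0.37437717, -0.73264248, -0.56839839]]), 't': array([0.51322881, 0.20209196, 0.68073558])}
{'mtx': array([[283.34265788,   0.        , 254.46588034],
       [  0.        , 283.34265788, 195.20008074],
       [  0.        ,   0.        ,   1.        ]]), 'k1': -0.006403407104008613, 'tool_from_camera': array([[-1.93433095e-04, -9.53747997e-01, -3.00607255e-01,
         7.78734017e-02],
       [ 9.99999978e-01, -2.10260999e-04,  2.36285588e-05,
        -8.20208780e-05],
       [-8.57416723e-05, -3.00607244e-01,  9.53748016e-01,
        -1.42921477e-01],
       [ 0.00000000e+00,  0.00000000e+00,  0.00000000e+00,
         1.00000000e+00]])}
```

View pics/scene0.png

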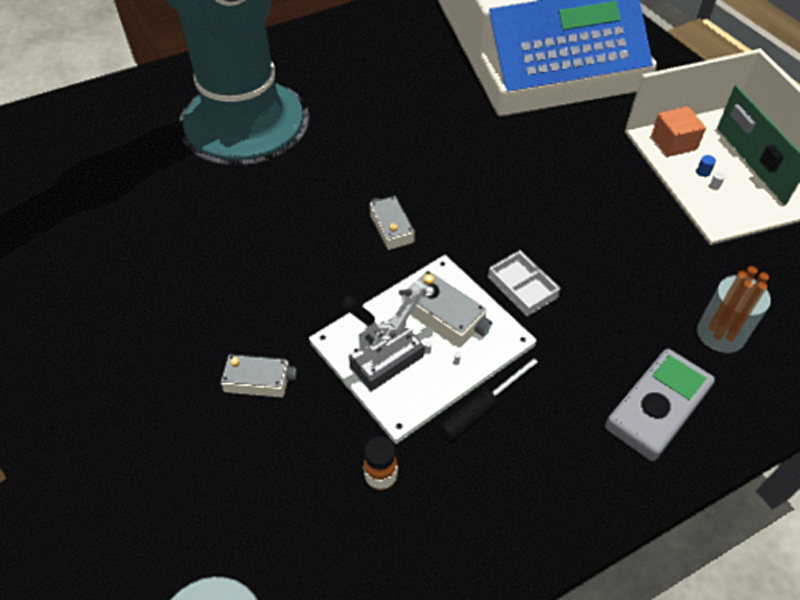

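View pics/side0.png

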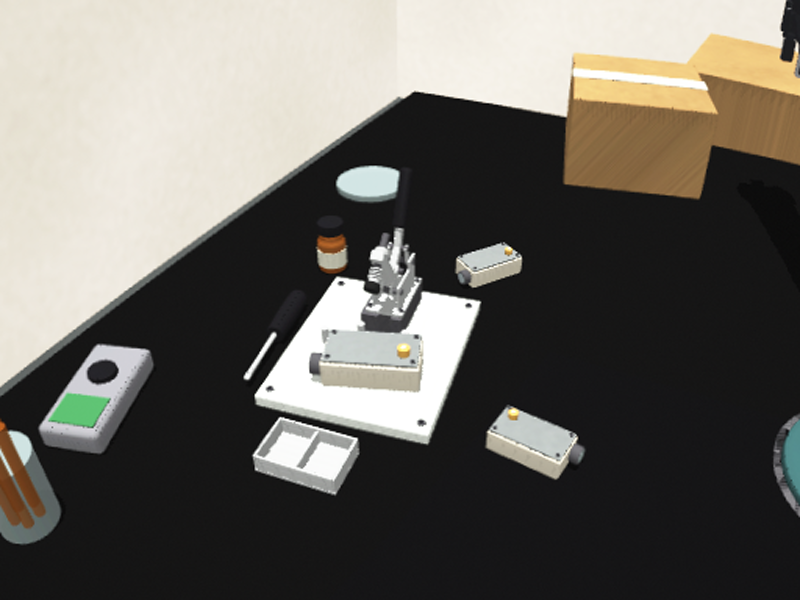

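The housing meant is the one on the plate: in the scene view at about (450,307), in the side view at about (370,358). Look-alikes lie off the plate at scene (392,222) and (256,375). Next I'll enlarge the views and fit the plate.

```bash
cat > h.py <<'E'
import numpy as np, cv2
from scipy.optimize import least_squares
from plant import camera_model
CM={n:camera_model(n) for n in("scene","side")}
def proj(n,X,pose=None):
    X=np.atleast_2d(np.asarray(X,float)); c=CM[n] if pose is None else pose
    p=X@c["R"].T+c["t"]; s=p[:,:2]/p[:,2:]; s=s*(1+c["k1"]*(s**2).sum(1,keepdims=True))
    return s@c["mtx"][:2,:2].T+c["mtx"][:2,2]
def ray(n,uv,pose=None):
    c=CM[n] if pose is None else pose
    d=(np.asarray(uv,float)-c["mtx"][:2,2])/np.diag(c["mtx"])[:2]; s=d.copy()
    for _ in range(20): s=d/(1+c["k1"]*(s@s))
    return -c["R"].T@c["t"], c["R"].T@np.r_[s,1]
def atz(n,uv,z,pose=None):
    o,d=ray(n,uv,pose); return o+d*(z-o[2])/d[2]
def Rz(a): return np.array([[np.cos(a),-np.sin(a),0],[np.sin(a),np.cos(a),0],[0,0,1]])
E
python3 - <<'E'
from h import *
P={"scene":np.array([(445,256),(536,341),(397,441),(310,341)])*.64,"side":np.array([(480,300),(480,300),(335,277),(256,402)])*.64}
# corner order: A(-100,160) B(100,160) C(100,-90) D(-100,-90)
P["side"]=np.array([(430,441),(256,402),(335,277),(480,300)])*.64
L=np.array([(-.1,.16,.015),(.1,.16,.015),(.1,-.09,.015),(-.1,-.09,.015)])
for n in P: print(n,[atz(n,p,.015).round(4) for p in P[n]])
f=lambda q,ns:np.concatenate([(proj(n,L@Rz(q[2]).T+[q[0],q[1],0])-P[n]).ravel() for n in ns])
for ns in (["scene"],["side"],["scene","side"]):
    r=least_squares(f,[.55,0,.9],args=(ns,)); print(ns,r.x,np.degrees(r.x[2]),r.fun.round(1))
for n,(x,y) in {"scene":(185,150),"side":(155,100)}.items():
    im=cv2.imread(n+"_raw.png"); 
    cv2.imwrite(f"pics/{n}_z.png",cv2.resize(im[y:y+150,x:x+200],None,fx=4,fy=4,interpolation=cv2.INTER_CUBIC))
E
```

```text
scene [array([0.4637, 0.1447, 0.015 ]), array([0.6602, 0.1754, 0.015 ]), array([ 0.7007, -0.07  ,  0.015 ]), array([ 0.5063, -0.1026,  0.015 ])]
side [array([0.4565, 0.151 , 0.015 ]), array([0.6511, 0.1831, 0.015 ]), array([ 0.6988, -0.0694,  0.015 ]), array([ 0.5011, -0.1052,  0.015 ])]
['scene'] [0.58828554 0.00234357 0.16406441] 9.400198198139154 [-0.3  0.1  0.6  0.   0.2  0.4 -0.5 -0.6]
['side'] [0.5822391  0.00703262 0.1709227 ] 9.793149123269643 [ 0.9 -1.4 -0.7 -1.  -0.   1.4 -0.2  1.9]
['scene', 'side'] [0.58494963 0.00425069 0.16883736] 9.673668348348556 [-0.7 -1.2  0.3 -1.8  0.5 -1.4 -0.4 -1.8 -0.2 -3.  -1.2 -2.6 -0.4  0.4
 -0.9  1. ]
```

View pics/scene_z.png

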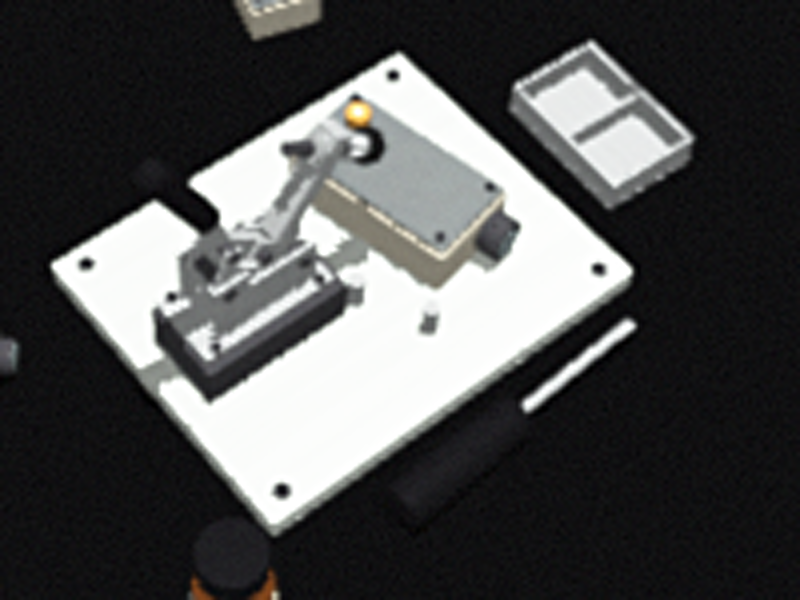

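View pics/side_z.png

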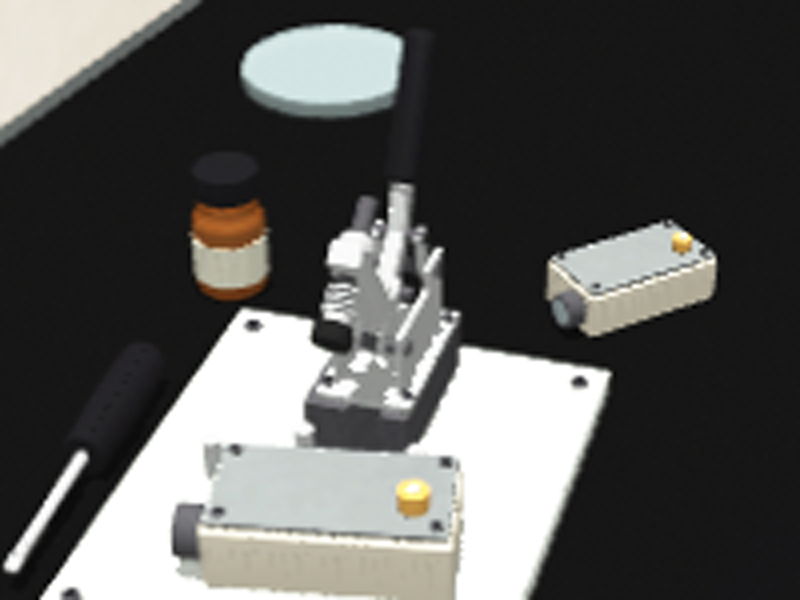

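The scene crop shows:
- Plate corners at A(400,53), B(633,272), C(272,528) and D(53,268).
- Housing lid corners at (507,197) and (440,253), with the connector at (358,112).
- The spindle's rubber tip at (367,147).
- The tray at (600,120), the screwdriver at (510,420) and the vial at (232,560).

The side crop shows:
- The handle sleeve from (402,182) to (418,32).
- The rubber tip at (333,335).
- Lid corners at (228,448), (458,458) and (200,525).

The housing on the plate fits: it is the full-size one, while the other two are smaller and lie off the plate. I'll set out to a point above it now.

send_rows(moves=[1,396,739,50,85,1,396,739,50,85,1,396,739,50,85,1,396,739,50,85,1,396,739,50,85,1,396,739,50,85,1,396,739,50,85,1,396,739,50,85,1,396,739,50,85,1,396,739,50,85,1,396,739,50,85,1,396,739,50,85])

```text
time_s: 1.1
position: [0.3998, -0.1872, 0.2612]
tool_rot: [-180.0, 0.0, 99.9]
ft_force: [0.7, -0.2, -0.1]
gripper_width: 0.999
grip_force: 0.0
```

```bash
cat > fit.py <<'E'
from h import *
o={"scene":(185,150),"side":(155,100)}
cr=lambda n,l:(np.array(l,float)+.5)/4-.5+o[n]
P={"scene":cr("scene",[(400,53),(633,272),(272,528),(53,268)]),"side":np.vstack([np.array([(430,441),(256,402)])*.64-.2,cr("side",[(243,308),(610,372)])])}
L=np.array([(-.1,.16,.015),(.1,.16,.015),(.1,-.09,.015),(-.1,-.09,.015)])
f=lambda q,ns:np.concatenate([(proj(n,L@Rz(q[2]).T+[q[0],q[1],0])-P[n]).ravel() for n in ns])
for ns in (["scene"],["side"],["scene","side"]):
    r=least_squares(f,[.55,0,.16],args=(ns,)); print(ns,r.x,np.degrees(r.x[2]),r.fun.round(1))
q=r.x
def tof(X): return (np.asarray(X)-[q[0],q[1],0])@Rz(q[2])
def tri(a,b):
    (o1,d1),(o2,d2)=ray("scene",a),ray("side",b)
    s=np.linalg.lstsq(np.c_[d1,-d2],o2-o1,rcond=None)[0]; p,k=o1+d1*s[0],o2+d2*s[1]; return (p+k)/2,np.linalg.norm(p-k)
for nm,a,b in [("tip",(367,147),(333,335)),("sleeve outer",(150,168),(418,32)),("lid +x-y",(440,253),(228,448)),("lid+x+y",(507,197),(200,525)),("connector",(358,112),(413,495))]:
    p,e=tri(cr("scene",[a])[0],cr("side",[b])[0]); print(nm,(tof(p)*1e3).round(1),round(e*1e3,1))
for n,l in {"scene":[(507,197),(440,253)],"side":[(228,448),(458,458),(200,525),(460,545)]}.items():
    print(n,[(tof(atz(n,c,.053))*1e3).round(1) for c in cr(n,l)])
E
python3 fit.py
```

```text
['scene'] [0.58538492 0.00233541 0.15609187] 8.943405400823023 [-0.2  0.4  0.1  0.2  0.4 -0.2 -0.4 -0.4]
['side'] [0.58195364 0.00659038 0.16497801] 9.452543912540852 [ 0.7 -1.2 -0.6 -1.2 -0.5  1.9  0.3  1.4]
['scene', 'side'] [0.58353837 0.0041235  0.16140042] 9.247562946853606 [-0.4 -0.5  0.2 -1.1  1.1 -1.3 -0.1 -1.   0.  -2.4 -0.7 -2.6 -0.3  1.1
  0.1  0.7]
tip [ -1.   48.4 110.3] 0.8
sleeve outer [ -1.9 -81.3 195.9] 2.2
lid +x-y [44.3 64.7 50.8] 0.5
lid+x+y [ 37.4 117.7  49.8] 1.5
connector [-49.4  85.6  62.5] 1.5
scene [array([ 39.7, 116.2,  53. ]), array([45.1, 63.5, 53. ])]
side [array([43.3, 67.4, 53. ]), array([-57.1,  44.6,  53. ]), array([ 35.1, 120.7,  53. ]), array([-73.8, 101. ,  53. ])]
```

send_rows(moves=[1,154,298,0,-0.6,1,154,298,0,-0.6,1,154,298,0,-0.6,1,154,298,0,-0.6,1,154,298,0,-0.6,1,154,298,0,-0.6,1,154,298,0,-0.6,1,154,298,0,-0.6,1,154,298,0,-0.6,1,154,298,0,-0.6,1,154,298,0,-0.6])

```text
time_s: 2.02
position: [0.553, 0.1084, 0.2603]
tool_rot: [-179.9, 0.0, 99.0]
ft_force: [-0.9, -0.3, 0.2]
gripper_width: 1.004
grip_force: 0.0
```

```bash
cat > w.py <<'E'
from h import *
from plant import *
from scipy.spatial.transform import Rotation as Ro
import json
def wpose(s):
    c=camera_model("wrist"); T=np.eye(4); T[:3,:3]=Ro.from_euler("xyz",s["tool_rot"],degrees=True).as_matrix(); T[:3,3]=s["position"]
    M=np.linalg.inv(T@c["tool_from_camera"]); return dict(mtx=c["mtx"],k1=c["k1"],R=M[:3,:3],t=M[:3,3])
def shot(name):
    s=sense(); p=wpose(s); im=grab_frame("wrist")[:,:,::-1].copy()
    np.savez(name+".npz",**p); cv2.imwrite(name+"_raw.png",im); cv2.imwrite(f"pics/{name}.png",cv2.resize(im,(800,600),interpolation=cv2.INTER_CUBIC)); return p
def load(name): d=np.load(name+".npz"); return {k:d[k] for k in d}
E
python3 -c "
from w import *
shot('w1'); s=sense(); print(s['time_s'],s['position'],s['tool_rot'],s['ft_force'])"
```

```text
2.0667 [0.55305296 0.10733198 0.26050399] [-1.79919299e+02  6.34611051e-02  9.89136466e+01] [-0.36233639 -0.76177257 -0.19274891]
```

View pics/w1.png

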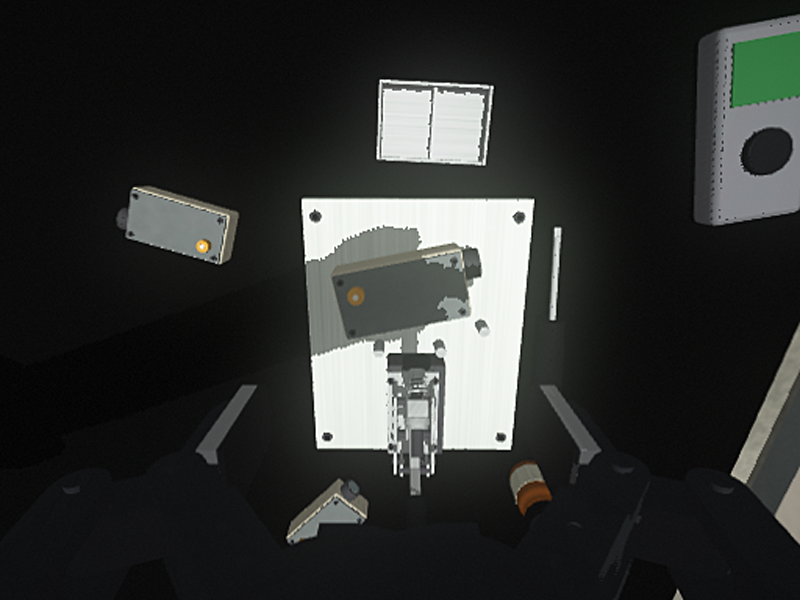

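The wrist view from above shows:
- Plate corners at A(302,199), B(534,200), C(511,450) and D(316,450).
- Pin tops at (379,345), (440,346) and (484,325).
- Lid corners at (332,279), (460,250), (470,316) and (347,341).

The housing is turned anticlockwise and the clamp is raised.

```bash
cat > fw.py <<'E'
from w import *
p=load("w1"); u=lambda l:(np.array(l,float)+.5)*.64-.5
L=np.array([(-.1,.16,.015),(.1,.16,.015),(.1,-.09,.015),(-.1,-.09,.015),(-.034,.027,.037),(.022,.027,.037),(.06,.047,.037)])
U=u([(302,199),(534,200),(511,450),(316,450),(379,344),(440,344),(484,324)])
f=lambda q:(proj(0,L@Rz(q[2]).T+[q[0],q[1],0],p)-U).ravel()
r=least_squares(f,[.58,0,.16]); q=r.x; print(q,np.degrees(q[2]),r.fun.round(1))
H=np.array([(-.055,.03,.053),(.055,.03,.053),(.055,-.03,.053),(-.055,-.03,.053)])
UH=u([(332,279),(460,250),(470,316),(347,341)])
tof=lambda X:(X-[q[0],q[1],0])@Rz(q[2])
print([(tof(atz(0,c,.053,p))*1e3).round(1) for c in UH])
g=lambda h:(proj(0,(H@Rz(h[2]).T+[h[0],h[1],0])@Rz(q[2]).T+[q[0],q[1],0],p)-UH).ravel()
r=least_squares(g,[0,.08,.1]); print("housing in fixture",r.x,r.fun.round(1))
E
python3 fw.py
```

```text
[0.58647159 0.00535748 0.1554215 ] 8.90499579233365 [-1.1 -2.5  0.4 -2.9  0.3 -2.   0.  -2.4 -0.5  3.5  0.5  3.6  0.4  3. ]
[array([-70.2,  95.8,  53. ]), array([ 33. , 119.9,  53. ]), array([43.8, 64.3, 53. ]), array([-59.7,  41.5,  53. ])]
housing in fixture [-0.01324318  0.08010833  0.21569429] [-2.6 -1.4  0.9 -1.   2.3  1.2 -0.6  1.7]
```

```bash
sed -i 's/(379,344),(440,344),(484,324)/(379,350),(440,350),(484,329)/' fw.py; cat >> fw.py <<'E'
def go(x,y): 
    return (np.array([x,y,0])/1e3@Rz(q[2]).T+[q[0],q[1],0]).round(4)
for c in [(10,140),(0,140),(0,103),(0,200)]: print(c,go(*c))
Hw=lambda c:(np.array([c])@Rz(r.x[2]).T+[r.x[0],r.x[1],0])*1e3
print([Hw(np.array(c)).round(1) for c in [(-.055,.03,.0),(.055,.03,.0),(-.055,-.03,.0)]])
E
python3 fw.py
```

```text
[0.586837   0.00305822 0.15443478] 8.848461071775283 [-0.9 -0.8  0.4 -1.   0.2 -0.8  0.1 -1.2 -0.4  1.1  0.5  1.3  0.3  1.4]
[array([-70.3,  98.1,  53. ]), array([ 32.9, 122.3,  53. ]), array([43.8, 66.6, 53. ]), array([-59.8,  43.8,  53. ])]
housing in fixture [-0.0133296   0.08242333  0.21668101] [-2.6 -1.4  0.9 -1.   2.3  1.2 -0.6  1.7]
(10, 140) [0.5752 0.1429 0.    ]
(0, 140) [0.5653 0.1414 0.    ]
(0, 103) [0.571  0.1048 0.    ]
(0, 200) [0.5561 0.2007 0.    ]
[array([[-73.5,  99.9,   0. ]]), array([[ 33.9, 123.5,   0. ]]), array([[-60.6,  41.3,   0. ]])]
```

send_rows(moves=[0.5,-1.5,38,0,0,0.5,-1.5,38,-40,0,0.5,-1.5,38,-80,0,0.5,-1.5,38,-120,0,0.5,-1.5,38,-160,0,0.5,-1.5,38,-190,0,0.5,-1.5,38,-210,0,0.5,-1.5,38,-225,0,0.5,-1.5,38,-225,0,0.5,-1.5,38,-225,0])

```text
time_s: 2.9
position: [0.5517, 0.1449, 0.0359]
tool_rot: [-179.9, 0.1, 98.9]
ft_force: [-0.2, -0.4, 0.0]
gripper_width: 0.504
grip_force: 0.0
```

```bash
cat > st.py <<'E'
import numpy as np
from plant import *
s=sense(); c,n=np.cos(.1544),np.sin(.1544); d=s["position"]-[.5868,.0031,0]; f=s["ft_force"]
print("t",round(s["time_s"],2),"fix mm",(np.array([d[0]*c+d[1]*n,-d[0]*n+d[1]*c,d[2]])*1e3).round(1),"F fix",np.round([f[0]*c+f[1]*n,-f[0]*n+f[1]*c,f[2]],2),"rot",s["tool_rot"].round(2),"g",round(s["gripper_width"],2))
E
python3 st.py
```

```text
t 2.9 fix mm [-12.8 145.5  35.9] F fix [-0.28 -0.38  0.01] rot [-1.7992e+02  5.0000e-02  9.8860e+01] g 0.5
```

send_rows(moves=[0.5,0.4,-2.5,0,0,0.5,0.8,-5,0,0,0.5,1.1,-7.4,0,0,0.5,1.5,-9.9,0,0,0.5,1.9,-12.4,0,0,0.5,2.3,-14.8,0,0,0.5,2.6,-16.8,0,0,0.5,2.9,-18.8,0,0,0.5,3.2,-20.8,0,0,0.5,3.5,-22.7,0,0,0.5,3.8,-24.7,0,0,0.5,4.1,-26.7,0,0])

```text
time_s: 3.9
position: [0.5562, 0.1202, 0.036]
tool_rot: [180.0, -0.0, 99.0]
ft_force: [0.2, 0.8, 0.4]
gripper_width: 0.498
grip_force: 0.4
```

```bash
python3 st.py; python3 -c "
from w import *
shot('w2')"
```

```text
t 3.9 fix mm [-12.3 120.4  36. ] F fix [0.32 0.74 0.37] rot [ 1.7999e+02 -1.0000e-02  9.9010e+01] g 0.5
```

View pics/w2.png

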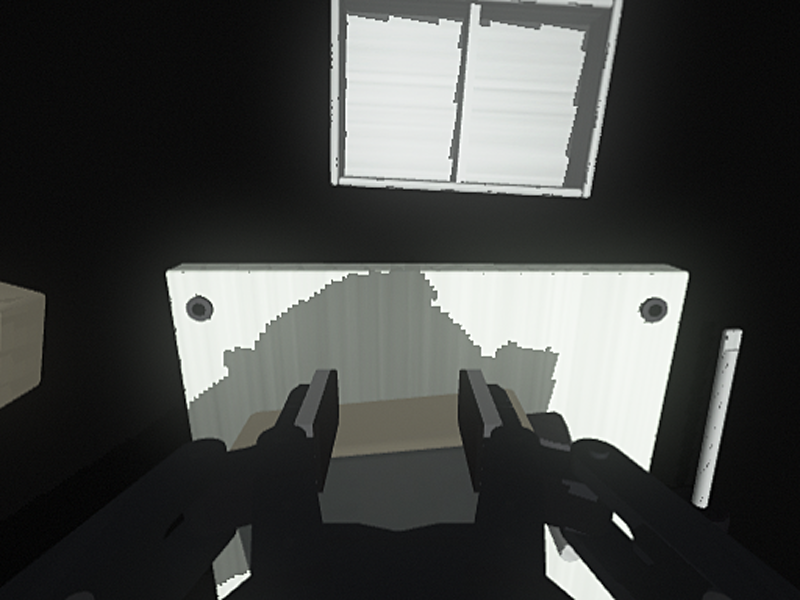

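The fingers straddle the middle of the +y side, with tips at (325,375) and (470,375). The housing is nearly square now, and the push force is about 1 N. I'll carry on.

send_rows(moves=[0.5,0.3,-1.5,0,0,0.5,0.5,-3,0,0,0.5,0.7,-4.5,0,0,0.5,0.9,-6,0,0,0.5,1.2,-7.5,0,0,0.5,1.4,-9,0,0,0.5,1.6,-10.5,0,0,0.5,1.8,-11.5,0,0])

```text
time_s: 4.62
position: [0.5579, 0.1084, 0.036]
tool_rot: [-180.0, 0.0, 99.0]
ft_force: [-0.4, 1.2, -0.2]
gripper_width: 0.496
grip_force: 0.5
```

```bash
python3 st.py
```

```text
t 4.62 fix mm [-12.3 108.5  36. ] F fix [-0.21  1.23 -0.17] rot [-1.800e+02  1.000e-02  9.898e+01] g 0.5
```

send_rows(moves=[0.5,0.1,-0.8,0,0,0.5,0.2,-1.6,0,0,0.5,0.4,-2.4,0,0,0.5,0.5,-3.2,0,0,0.5,0.6,-3.8,0,0])

```text
time_s: 5.03
position: [0.5585, 0.1048, 0.0361]
tool_rot: [-180.0, 0.0, 99.0]
ft_force: [-0.1, 0.9, -0.5]
gripper_width: 0.504
grip_force: 0.5
```

```bash
python3 st.py
```

```text
t 5.03 fix mm [-12.3 104.9  36.1] F fix [-0.    0.95 -0.53] rot [-180.    0.   99.] g 0.5
```

send_rows(moves=[0.5,0.1,-0.5,0,0,0.5,0.2,-1,0,0,0.5,0.2,-1.5,0,0,0.5,0.3,-2,0,0])

```text
time_s: 5.37
position: [0.5588, 0.1029, 0.036]
tool_rot: [-180.0, 0.0, 99.0]
ft_force: [-0.7, 0.8, -0.2]
gripper_width: 0.501
grip_force: 0.5
```

```bash
python3 st.py
```

```text
t 5.37 fix mm [-12.3 102.9  36. ] F fix [-0.53  0.93 -0.24] rot [-180.    0.   99.] g 0.5
```

send_rows(moves=[0.5,0.1,-0.4,0,0,0.5,0.1,-0.8,0,0,0.5,0.2,-1.2,0,0,0.5,0.2,-1.5,0,0])

```text
time_s: 5.7
position: [0.559, 0.1023, 0.0361]
tool_rot: [180.0, -0.1, 99.0]
ft_force: [-0.5, 3.6, -0.3]
gripper_width: 0.497
grip_force: 2.1
```

```bash
python3 st.py
```

```text
t 5.7 fix mm [-12.3 102.3  36.1] F fix [ 0.07  3.61 -0.34] rot [ 1.7998e+02 -7.0000e-02  9.9020e+01] g 0.5
```

send_rows(moves=[0.5,0.1,-0.4,0,0,0.5,0.1,-0.7,0,0,0.5,0.2,-1,0,0,0.5,0.2,-1,0,0])

```text
time_s: 6.03
position: [0.559, 0.1023, 0.0362]
tool_rot: [180.0, -0.1, 99.1]
ft_force: [-0.5, 6.1, -0.2]
gripper_width: 0.498
grip_force: 3.1
```

```bash
python3 st.py
```

```text
t 6.03 fix mm [-12.2 102.3  36.2] F fix [ 0.48  6.06 -0.24] rot [ 1.7997e+02 -1.3000e-01  9.9050e+01] g 0.5
```

The force rose to 6 N with no further travel, so the housing bears on both side pins. Next I'll go around to its -x end with the fingers shut.

send_rows(moves=[0.5,-1.5,10,0,0,0,-3.8,24.7,0,0,0,-35,20,0,0,0,-65,15,0,0,0,-95.7,10.4,0,0,0,-95.7,10.4,0,0,0,-95.7,10.4,0,0,0,-90,-25,-3,0,0,-85.3,-56.8,-6,0,0,-85.3,-56.8,-6,0,0,-85.3,-56.8,-6,0])

```text
time_s: 6.95
position: [0.4755, 0.0413, 0.03]
tool_rot: [180.0, 0.1, 98.7]
ft_force: [-0.2, -0.0, 0.3]
gripper_width: -0.0
grip_force: 0.0
```

```bash
python3 st.py; python3 -c "
from w import *
shot('w3')
a=cv2.imread('w3_raw.png')
cv2.imwrite('scene3.png',grab_frame('scene')[:,:,::-1]); b=cv2.imread('scene3.png')[150:300,185:385]
cv2.imwrite('pics/c3.png',np.hstack([cv2.resize(a,(400,300)),cv2.resize(b,(400,300),interpolation=cv2.INTER_CUBIC)]))"
```

```text
t 6.95 fix mm [-104.1   54.8   30. ] F fix [-0.22  0.01  0.33] rot [1.7995e+02 7.0000e-02 9.8710e+01] g -0.0
```

View pics/c3.png

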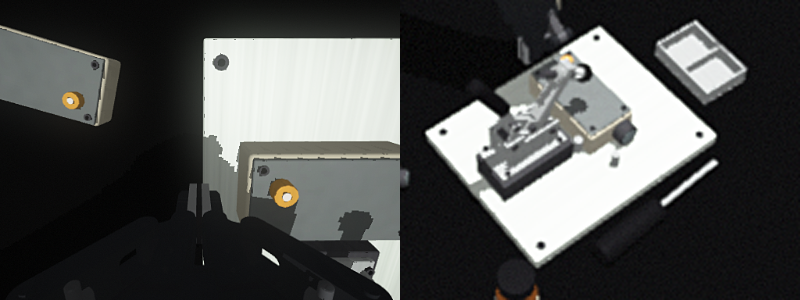

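The fingers are shut beside the -x end, and the housing lies square along the side pins. Now I'll push in +x.

send_rows(moves=[0,3,0.5,0,0,0,6,0.9,0,0,0,9,1.4,0,0,0,12,1.9,0,0,0,15,2.3,0,0,0,17,2.6,0,0,0,19,3,0,0,0,21,3.3,0,0,0,22,3.4,0,0])

```text
time_s: 7.8
position: [0.4959, 0.047, 0.0299]
tool_rot: [-180.0, -0.0, 99.0]
ft_force: [-0.9, 0.6, -0.1]
gripper_width: -0.001
grip_force: 0.5
```

```bash
python3 st.py
```

```text
t 7.8 fix mm [-83.   57.4  29.9] F fix [-0.82  0.76 -0.14] rot [-179.98   -0.     98.99] g -0.0
```

send_rows(moves=[0,1.2,0.2,0,0,0,2.4,0.4,0,0,0,3.6,0.6,0,0,0,4.8,0.7,0,0,0,6,0.9,0,0,0,7,1.1,0,0,0,8,1.2,0,0])

```text
time_s: 8.38
position: [0.504, 0.0482, 0.03]
tool_rot: [180.0, 0.0, 99.0]
ft_force: [-2.0, 0.1, -0.4]
gripper_width: -0.002
grip_force: 0.5
```

```bash
python3 st.py
```

```text
t 8.38 fix mm [-74.9  57.3  30. ] F fix [-1.96  0.39 -0.45] rot [180.     0.    98.99] g -0.0
```

send_rows(moves=[0,0.7,0.1,0,0,0,1.4,0.2,0,0,0,2.1,0.3,0,0,0,2.8,0.4,0,0,0,3.4,0.5,0,0])

```text
time_s: 8.8
position: [0.5047, 0.0487, 0.0295]
tool_rot: [-179.7, 0.0, 99.0]
ft_force: [-10.1, -0.5, 2.6]
gripper_width: -0.005
grip_force: 0.6
```

```bash
python3 st.py
```

```text
t 8.8 fix mm [-74.1  57.6  29.5] F fix [-10.09   1.02   2.56] rot [-1.7973e+02  2.0000e-02  9.9040e+01] g -0.0
```

The push stopped at 10 N, a little short of where I expected. I'll ease off and check by eye whether that stop is the end pin.

send_rows(moves=[0,-3,-0.5,0,0,0,-20,-3,0,0,0,-20,-3,40,0,0,-20,-3,80,0,0,-20,-3,120,0,0,15,63,160,0,0.3,50,63,200,0,0.6,83,63,230,0,1,83,63,230,0,1,83,63,230,0,1,83,63,230,0,1,83,63,230,0])

```text
time_s: 9.8
position: [0.5898, 0.1115, 0.2594]
tool_rot: [-180.0, 0.0, 99.0]
ft_force: [1.1, -0.6, 0.1]
gripper_width: 0.844
grip_force: 0.0
```

```bash
python3 st.py; python3 -c "
from w import *
shot('w4')
a=cv2.imread('w4_raw.png')
cv2.imwrite('pics/c4.png',cv2.resize(a[110:260,170:370],None,fx=4,fy=4,interpolation=cv2.INTER_CUBIC))"
```

```text
t 9.8 fix mm [ 19.7 106.7 259.4] F fix [ 1.03 -0.76  0.07] rot [-1.7996e+02  1.0000e-02  9.9000e+01] g 0.84
```

View pics/c4.png

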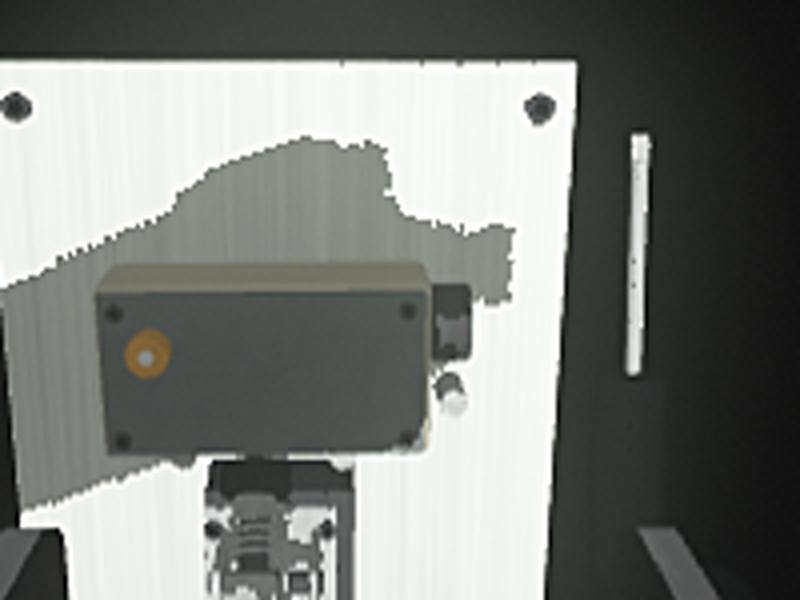

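```bash
python3 - <<'E'
from w import *
p=load("w4"); q=np.array([.5868,.0031,.1544]); back=lambda U:(U+.5-np.array([170,110]))*4-.5
W=lambda X:np.array(X,float)/1e3@Rz(q[2]).T+[q[0],q[1],0]
for n,X in {"B":[(100,160,15)],"pin":[(60,47,37)],"pinbase":[(60,47,15)],"lid home":[(-55,92,53),(55,92,53),(55,32,53),(-55,32,53)],"conn":[(-36,72,63)],"base":[(-55,92,15),(55,92,15)]}.items(): print(n,back(proj(0,W(X),p)).round(0).tolist())
E
```

```text
B [[579.0, 61.0]]
pin [[454.0, 402.0]]
pinbase [[448.0, 381.0]]
lid home [[102.0, 287.0], [448.0, 287.0], [442.0, 461.0], [113.0, 460.0]]
conn [[160.0, 356.0]]
base [[124.0, 259.0], [438.0, 260.0]]
```

In the crop, plate corner B at (577,62) and the end-pin top at (454,402) match my model. The housing's edges (95 to 433) and connector (146,357) sit about 11 px left of home. So it is square but about 3.5 mm short of the end pin, and something else stopped the push, possibly the gripper linkage. I'll push again with the tool turned 90° so the wide linkage stays clear.

send_rows(moves=[0,-36,-22,0,7,0,-72,-44,0,14,0,-110.9,-67.9,0,21,0,-110.9,-67.9,0,28,0,-110.9,-67.9,0,35,0,-110.9,-67.9,0,42,0,-110.9,-67.9,0,49,0,-110.9,-67.9,0,56,0,-110.9,-67.9,-30,63,0,-110.9,-67.9,-60,70,0,-110.9,-67.9,-90,77,0,-110.9,-67.9,-120,84])

```text
time_s: 10.85
position: [0.4774, 0.043, 0.1379]
tool_rot: [-180.0, -0.1, -176.7]
ft_force: [-0.1, -0.9, -0.1]
gripper_width: 0.001
grip_force: 0.0
```

send_rows(moves=[0,0,0,-30,6,0,0,0,-60,6,0,0,0,-90,6,0,0,0,-112,6,0,0,0,-112,6,0,0,0,-112,6])

```text
time_s: 11.35
position: [0.4773, 0.0438, 0.0271]
tool_rot: [180.0, -0.2, -170.9]
ft_force: [-0.1, -0.4, 0.9]
gripper_width: -0.001
grip_force: 0.0
```

```bash
python3 st.py
```

```text
t 11.35 fix mm [-102.    57.1   27.1] F fix [-0.14 -0.37  0.93] rot [ 179.96   -0.22 -170.95] g -0.0
```

send_rows(moves=[0,4,0.6,0,0,0,8,1.2,0,0,0,12,1.9,0,0,0,16,2.5,0,0,0,20,3.1,0,0,0,23,3.6,0,0,0,26,4,0,0,0,28,4.3,0,0,0,29.5,4.6,0,0,0,31,4.8,0,0])

```text
time_s: 12.18
position: [0.51, 0.0486, 0.0279]
tool_rot: [-180.0, -0.1, -171.0]
ft_force: [-1.2, 0.2, -0.2]
gripper_width: 0.001
grip_force: 0.6
```

```bash
python3 st.py
```

```text
t 12.18 fix mm [-68.9  56.7  27.9] F fix [-1.15  0.37 -0.2 ] rot [-1.80e+02 -6.00e-02 -1.71e+02] g 0.0
```

send_rows(moves=[0,0.6,0.1,0,0,0,1.2,0.2,0,0,0,1.8,0.3,0,0,0,2.4,0.4,0,0])

```text
time_s: 12.52
position: [0.5117, 0.0488, 0.0278]
tool_rot: [-180.0, -0.1, -171.0]
ft_force: [-5.3, -0.7, 3.2]
gripper_width: 0.001
grip_force: 2.6
```

```bash
python3 st.py
```

```text
t 12.52 fix mm [-67.1  56.7  27.8] F fix [-5.36  0.15  3.18] rot [-1.7998e+02 -1.3000e-01 -1.7100e+02] g 0.0
```

send_rows(moves=[0,0.4,0.1,0,0,0,0.8,0.1,0,0,0,1.2,0.2,0,0,0,1.2,0.2,0,0])

```text
time_s: 12.85
position: [0.5118, 0.0489, 0.0276]
tool_rot: [-180.0, -0.3, -171.0]
ft_force: [-6.6, -1.2, 3.5]
gripper_width: 0.002
grip_force: 3.5
```

```bash
python3 st.py
```

```text
t 12.85 fix mm [-67.1  56.8  27.6] F fix [-6.69 -0.21  3.45] rot [-179.96   -0.25 -171.  ] g 0.0
```

send_rows(moves=[0,-3,-0.5,0,0,0,-20,-3,0,0,0,-20,-3,40,0,0,-20,-3,80,-7,0,-20,-3,120,-14,0,0,20,150,-21,0,30,40,170,-28,0,50,62,190,-35,0,78,63,210,-42,0.3,78,63,232,-49,0.6,78,63,232,-56,1,78,63,232,-63])

```text
time_s: 13.85
position: [0.5938, 0.113, 0.2619]
tool_rot: [179.7, 0.1, 125.7]
ft_force: [-1.1, -0.6, -1.4]
gripper_width: 0.416
grip_force: 0.0
```

send_rows(moves=[1,0,0,0,-7,1,0,0,0,-14,1,0,0,0,-21,1,0,0,0,-27,1,0,0,0,-27,1,0,0,0,-27])

```text
time_s: 14.35
position: [0.5924, 0.1124, 0.2604]
tool_rot: [179.9, 0.0, 99.2]
ft_force: [0.0, -0.0, 2.0]
gripper_width: 0.999
grip_force: 0.0
```

```bash
python3 st.py; cat > cmp.py <<'E'
import sys
from w import *
n=sys.argv[1]; shot(n); a=cv2.imread(n+'_raw.png'); p=load(n); q=np.array([.5868,.0031,.1544])
W=lambda X:np.array(X,float)/1e3@Rz(q[2]).T+[q[0],q[1],0]
back=lambda U:((U+.5-np.array([170,110]))*4-.5).round(0).tolist()
for k,X in {"B":[(100,160,15)],"pin":[(60,47,37)],"lid home":[(-55,92,53),(55,92,53),(55,32,53),(-55,32,53)],"conn":[(-36,72,63)],"base":[(-55,92,15),(55,92,15)],"lensend":[(69,74,33)]}.items(): print(k,back(proj(0,W(X),p)))
cv2.imwrite('pics/'+n+'c.png',cv2.resize(a[110:260,170:370],None,fx=4,fy=4,interpolation=cv2.INTER_CUBIC))
E
python3 cmp.py w5
```

```text
t 14.35 fix mm [ 22.3 107.2 260.4] F fix [ 0.01 -0.05  2.02] rot [1.7992e+02 2.0000e-02 9.9180e+01] g 1.0
B [[569.0, 63.0]]
pin [[444.0, 403.0]]
lid home [[93.0, 286.0], [438.0, 288.0], [432.0, 462.0], [104.0, 460.0]]
conn [[150.0, 356.0]]
base [[115.0, 259.0], [428.0, 261.0]]
lensend [[472.0, 325.0]]
```

View pics/w5c.png

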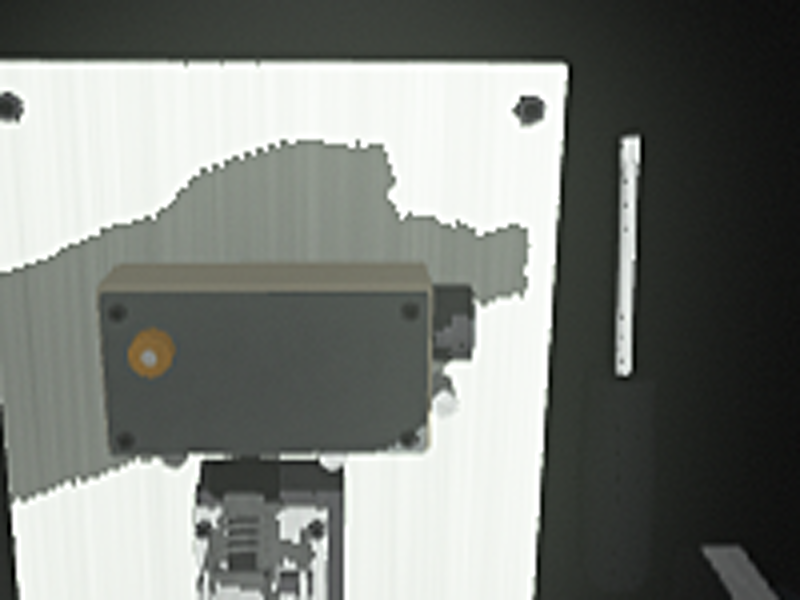

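The housing is home. The connector is at (150,355) against a predicted (150,356), the lens end at 473 against 472, the edges are level, and the end pin and both side pins touch. Next is the handle: I'll compute the approach and arc waypoints.

```bash
cat > rows.py <<'E'
import numpy as np,sys
# usage: rows.py startx,starty,startz  list of fixture tcp targets
def rows(s,T,c=np.cos(.1544),n=np.sin(.1544)):
    for t in T:
        d=np.array(t,float)-s; print([round(d[0]*c-d[1]*n,1),round(d[0]*n+d[1]*c,1),round(d[2],1)],end=" ")
    print()
A=lambda th,dz=0:(-1,-30+68*np.cos(np.radians(th))+10.5,119+68*np.sin(np.radians(th))+dz)
E
python3 - <<'E'
from rows import *
s=(22.3,107.2,260.4); rows(s,[(-1,-35,260),(-1,-35,174)])
s=(-1,-35,174); rows(s,[A(t) for t in range(115,166,5)])
E
```

```text
[np.float64(-1.2), np.float64(-144.1), np.float64(-0.4)] [np.float64(-1.2), np.float64(-144.1), np.float64(-86.4)] 
[np.float64(2.0), np.float64(-13.1), np.float64(6.6)] [np.float64(2.8), np.float64(-18.3), np.float64(3.9)] [np.float64(3.6), np.float64(-23.2), np.float64(0.7)] [np.float64(4.3), np.float64(-27.9), np.float64(-2.9)] [np.float64(5.0), np.float64(-32.2), np.float64(-6.9)] [np.float64(5.6), np.float64(-36.2), np.float64(-11.3)] [np.float64(6.2), np.float64(-39.7), np.float64(-16.0)] [np.float64(6.7), np.float64(-42.9), np.float64(-21.0)] [np.float64(7.1), np.float64(-45.6), np.float64(-26.3)] [np.float64(7.4), np.float64(-47.8), np.float64(-31.7)] [np.float64(7.7), np.float64(-49.6), np.float64(-37.4)]
```

send_rows(moves=[0.5,-0.3,-40,0,0,0,-0.6,-80,0,0,0,-0.9,-115,0,0,0,-1.2,-144.1,0,0,0,-1.2,-144.1,0,0,0,-1.2,-144.1,0,0,0,-1.2,-144.1,-30,0,0,-1.2,-144.1,-60,0,0,-1.2,-144.1,-86,0,0,-1.2,-144.1,-86,0,0,-1.2,-144.1,-86,0])

```text
time_s: 15.32
position: [0.5903, -0.0303, 0.1735]
tool_rot: [-179.9, -0.1, 99.2]
ft_force: [0.6, 1.3, 0.3]
gripper_width: -0.001
grip_force: 0.0
```

```bash
python3 st.py; python3 - <<'E'
from plant import *
import cv2,numpy as np
a=grab_frame("side")[60:210,200:300]; b=grab_frame("scene")[120:270,185:285]
cv2.imwrite("pics/h1.png",cv2.resize(np.hstack([a,b])[:,:,::-1],None,fx=4,fy=4,interpolation=cv2.INTER_CUBIC))
E
```

```text
t 15.32 fix mm [ -1.6 -33.5 173.5] F fix [0.82 1.17 0.35] rot [-1.7989e+02 -9.0000e-02  9.9170e+01] g -0.0
```

View pics/h1.png

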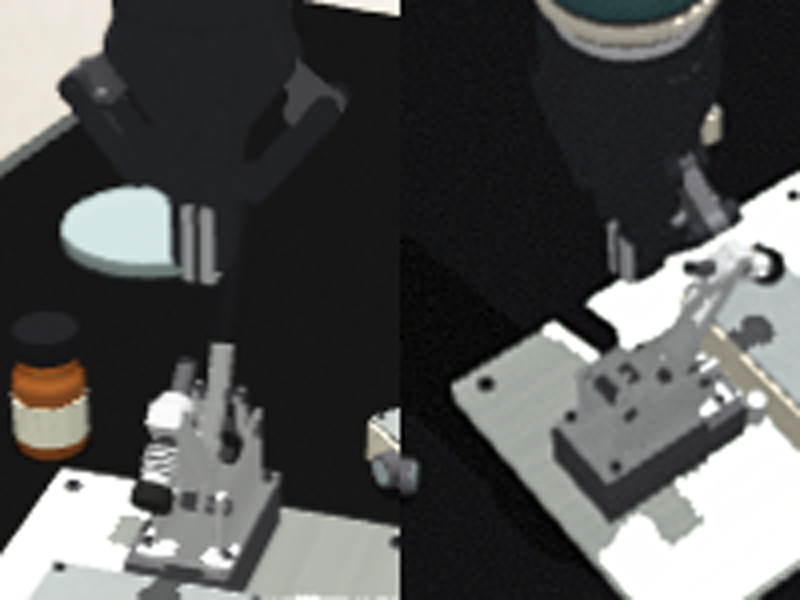

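The side crop shows the finger tips at (200,283) and the sleeve just behind and to their right, around (230,290). I'll check the lateral offset by projection.

```bash
python3 - <<'E'
from h import *
q=[.5868,.0031,.1544]; W=lambda X:np.array(X,float)/1e3@Rz(q[2]).T+[q[0],q[1],0]
print("tcp",proj("side",W([(-1.6,-33.5,173.5)])), "obs",np.array([200,283])/4+[200,60])
for x in(-5,0,5): print(x,proj("side",W([(x,-80,195),(x,-49.5,142)])).round(1).tolist(),proj("scene",W([(x,-80,195)])).round(1).tolist())
print("obs sleeve mid outer/inner",np.array([(418,32),(402,182)])/4+[155,100], "scene outer",np.array([150,168])/4+[185,150])
E
```

```text
tcp [[250.62132918 129.03836272]] obs [250.   130.75]
-5 [[260.0, 107.8], [255.2, 140.5]] [[222.4, 192.1]]
0 [[257.4, 107.5], [252.6, 140.2]] [[224.0, 193.8]]
5 [[254.9, 107.2], [250.1, 139.8]] [[225.6, 195.6]]
obs sleeve mid outer/inner [[259.5 108. ]
 [255.5 145.5]] scene outer [222.5 192. ]
```

The handle stands at about x = -4 mm in both cameras, so I'll shift that way and push it over along the arc.

send_rows(moves=[0,-3,-0.5,3,0,0,-2,-7,6,0,0,-1,-13.6,6.6,0,0,-0.6,-16.2,5.3,0,0,-0.2,-18.8,3.9,0,0,0.2,-21.3,2.3,0,0,0.6,-23.7,0.7,0,0,1,-26.1,-1,0,0,1.3,-28.4,-2.9,0,0,1.7,-30.6,-4.9,0,0,2,-32.7,-6.9,0,0,2.3,-34.8,-9,0])

```text
time_s: 16.42
position: [0.5933, -0.0668, 0.1649]
tool_rot: [180.0, -0.0, 99.0]
ft_force: [0.3, 0.7, 1.7]
gripper_width: 0.0
grip_force: 0.8
```

```bash
python3 st.py; python3 - <<'E'
from rows import *
rows(A(137.5),[A(t) for t in np.arange(140,169,2.5)])
E
```

```text
t 16.42 fix mm [ -4.4 -70.  164.9] F fix [0.36 0.7  1.71] rot [179.99  -0.    99.  ] g 0.0
[np.float64(0.3), np.float64(-1.9), np.float64(-2.2)] [np.float64(0.6), np.float64(-3.8), np.float64(-4.5)] [np.float64(0.9), np.float64(-5.5), np.float64(-6.9)] [np.float64(1.1), np.float64(-7.1), np.float64(-9.4)] [np.float64(1.3), np.float64(-8.7), np.float64(-11.9)] [np.float64(1.6), np.float64(-10.1), np.float64(-14.5)] [np.float64(1.8), np.float64(-11.4), np.float64(-17.2)] [np.float64(2.0), np.float64(-12.5), np.float64(-19.9)] [np.float64(2.1), np.float64(-13.6), np.float64(-22.7)] [np.float64(2.3), np.float64(-14.5), np.float64(-25.5)] [np.float64(2.4), np.float64(-15.4), np.float64(-28.3)] [np.float64(2.5), np.float64(-16.1), np.float64(-31.2)]
```

send_rows(moves=[0,0.3,-1.9,-2.2,0,0,0.6,-3.8,-4.5,0,0,0.9,-5.5,-6.9,0,0,1.1,-7.1,-9.4,0,0,1.3,-8.7,-11.9,0,0,1.6,-10.1,-14.5,0,0,1.8,-11.4,-17.2,0,0,2,-12.5,-19.9,0,0,2.1,-13.6,-22.7,0])

```text
time_s: 17.17
position: [0.5952, -0.0805, 0.142]
tool_rot: [-180.0, 0.0, 99.0]
ft_force: [0.2, 0.9, 0.2]
gripper_width: -0.0
grip_force: 0.6
```

```bash
python3 st.py; python3 - <<'E'
from rows import *
rows(A(160),[A(t) for t in np.arange(161.5,190,1.5)])
E
```

```text
t 17.17 fix mm [ -4.6 -83.9 142. ] F fix [0.34 0.84 0.17] rot [-179.99    0.     99.  ] g -0.0
[np.float64(0.1), np.float64(-0.6), np.float64(-1.7)] [np.float64(0.2), np.float64(-1.1), np.float64(-3.4)] [np.float64(0.3), np.float64(-1.6), np.float64(-5.1)] [np.float64(0.3), np.float64(-2.1), np.float64(-6.8)] [np.float64(0.4), np.float64(-2.5), np.float64(-8.5)] [np.float64(0.4), np.float64(-2.8), np.float64(-10.3)] [np.float64(0.5), np.float64(-3.1), np.float64(-12.0)] [np.float64(0.5), np.float64(-3.4), np.float64(-13.8)] [np.float64(0.6), np.float64(-3.6), np.float64(-15.6)] [np.float64(0.6), np.float64(-3.8), np.float64(-17.3)] [np.float64(0.6), np.float64(-3.9), np.float64(-19.1)] [np.float64(0.6), np.float64(-4.0), np.float64(-20.9)] [np.float64(0.6), np.float64(-4.0), np.float64(-22.7)] [np.float64(0.6), np.float64(-4.0), np.float64(-24.4)] [np.float64(0.6), np.float64(-4.0), np.float64(-26.2)] [np.float64(0.6), np.float64(-3.9), np.float64(-28.0)] [np.float64(0.6), np.float64(-3.7), np.float64(-29.8)] [np.float64(0.6), np.float64(-3.6), np.float64(-31.5)] [np.float64(0.5), np.float64(-3.3), np.float64(-33.3)]
```

send_rows(moves=[0,0.1,-0.6,-1.7,0,0,0.2,-1.1,-3.4,0,0,0.3,-1.6,-5.1,0,0,0.3,-2.1,-6.8,0,0,0.4,-2.5,-8.5,0,0,0.4,-2.8,-10.3,0])

```text
time_s: 17.67
position: [0.5959, -0.0837, 0.1328]
tool_rot: [180.0, 0.1, 99.0]
ft_force: [-1.8, -0.7, 7.6]
gripper_width: 0.002
grip_force: 3.7
```

```bash
python3 st.py
```

```text
t 17.67 fix mm [ -4.4 -87.1 132.8] F fix [-1.93 -0.45  7.58] rot [1.7997e+02 7.0000e-02 9.8980e+01] g 0.0
```

send_rows(moves=[0,0,-0.2,-1.2,0,0,0.1,-0.4,-2.4,0,0,0.1,-0.5,-3.6,0,0,0.1,-0.6,-4.8,0,0,0.2,-0.8,-6,0,0,0.2,-1,-7,0])

```text
time_s: 18.17
position: [0.5962, -0.0853, 0.1263]
tool_rot: [180.0, 0.1, 99.0]
ft_force: [-2.1, -1.5, 9.2]
gripper_width: 0.001
grip_force: 4.4
```

```bash
python3 st.py
```

```text
t 18.17 fix mm [ -4.3 -88.8 126.3] F fix [-2.29 -1.19  9.23] rot [1.7996e+02 1.3000e-01 9.8950e+01] g 0.0
```

send_rows(moves=[0,0,-0.1,-1.2,0,0,0,-0.2,-2.4,0,0,0,-0.2,-3.6,0,0,0,-0.3,-4.8,0,0,0,-0.3,-6,0,0,0,-0.3,-7.2,0])

```text
time_s: 18.67
position: [0.5964, -0.0863, 0.1189]
tool_rot: [179.9, 0.2, 98.9]
ft_force: [-1.2, -2.4, 6.9]
gripper_width: -0.002
grip_force: 3.0
```

```bash
python3 st.py
```

```text
t 18.67 fix mm [ -4.3 -89.9 118.9] F fix [-1.59 -2.23  6.91] rot [1.7994e+02 1.7000e-01 9.8930e+01] g -0.0
```

send_rows(moves=[0,0,0,-1,0,0,0,0,-2,0,0,0,0,-3,0,0,0,0,-4,0,0,0,0,-5,0,0,0,0,-6,0,0,0,0.1,-7,0])

```text
time_s: 19.25
position: [0.5957, -0.084, 0.1105]
tool_rot: [-180.0, -0.0, 99.0]
ft_force: [0.1, 1.0, -0.3]
gripper_width: -0.002
grip_force: 0.2
```

```bash
python3 st.py
```

```text
t 19.25 fix mm [ -4.6 -87.4 110.5] F fix [ 0.25  0.94 -0.27] rot [-1.7999e+02 -3.0000e-02  9.9000e+01] g -0.0
```

The force fell to zero, so the handle has snapped over. I'll probe 2.5 mm lower, then retreat upward.

send_rows(moves=[0,0,0,-1,0,0,0,0,-2,0,0,0,0,-2.5,0,0,0,0,-2.5,0])

```text
time_s: 19.58
position: [0.5955, -0.084, 0.1079]
tool_rot: [-180.0, -0.0, 99.0]
ft_force: [0.5, 0.3, 0.2]
gripper_width: 0.001
grip_force: 0.0
```

```bash
python3 st.py
```

```text
t 19.58 fix mm [ -4.8 -87.4 107.9] F fix [0.6  0.26 0.16] rot [-1.7995e+02 -3.0000e-02  9.9010e+01] g 0.0
```

send_rows(moves=[0,0,0,20,0,0,0,0,60,0,0,0,0,100,0,0,0,30,140,0,0,0,70,153,0,0,0,110,153,0,0,0,150,153,0,0.5,-3,190,153,0,1,-3,196,153,0,1,-3,196,153,0,1,-3,196,153,0,1,-3,196,153,0])

```text
time_s: 20.58
position: [0.593, 0.11, 0.261]
tool_rot: [-180.0, 0.1, 98.9]
ft_force: [-0.0, -0.3, 0.5]
gripper_width: 0.71
grip_force: 0.0
```

```bash
python3 st.py; python3 cmp.py w6; python3 - <<'E'
import cv2,numpy as np
from w import *
q=[.5868,.0031,.1544]
for n in("w5","w6"):
    a=cv2.imread(n+"_raw.png"); h=cv2.cvtColor(a,cv2.COLOR_BGR2HSV); m=cv2.inRange(h,(8,130,60),(28,255,255)); m[:,:170]=0; m[:,370:]=0; m[:110]=0; m[260:]=0
    k,_,st,c=cv2.connectedComponentsWithStats(m); i=1+st[1:,4].argmax(); X=atz(0,c[i],.058,load(n)); print(n,c[i],st[i,4],((X-[q[0],q[1],0])@Rz(q[2])*1e3).round(1))
E
```

```text
t 20.58 fix mm [ 22.6 104.6 261. ] F fix [-0.09 -0.34  0.53] rot [-1.7997e+02  6.0000e-02  9.8890e+01] g 0.71
B [[569.0, 53.0]]
pin [[446.0, 394.0]]
lid home [[94.0, 279.0], [438.0, 279.0], [434.0, 453.0], [105.0, 453.0]]
conn [[151.0, 348.0]]
base [[116.0, 252.0], [429.0, 252.0]]
lensend [[473.0, 316.0]]
w5 [207.33333333 197.43589744] 78 [-36.6  72.   58. ]
w6 [207.87179487 195.94871795] 78 [-36.3  71.4  58. ]
```

The connector measures (-36.3, 71.4) mm against (-36, 72) at home, so the housing stayed put. The handle lies below 108 mm with no force on the fingers, and the robot is clear, so I'm handing in.

```bash
python3 -c "
from plant import *
print(close_job())"
```

```text
the job is handed in; nothing more can be done
None
```

I handed the job in at about 20.6 s. The housing measured within about 1 mm of home against all three pins, and the clamp handle snapped over. The highest forces I read were about 10 N on the housing and 9 N on the handle. The spindle force could not be measured directly, and the hand-in returned no verdict.

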